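Tip the multimeter out of its foam cutout, turn it over and lay it face up on the mat

TASK

The multimeter is stored face down, flush in its tight cutout in the foam tray. Lift its end at the finger notch first, with its other end still down in the cutout, until it can be taken out; then turn it over and lay it face up in the middle of the rubber mat. Lower it gently, without letting it drop or topple onto the mat, and leave the screwdriver in the tray and the other things on the bench where they are.

Things in the scene. Friction and masses are not known exactly. Their poses are not given: they have to be found in the camera images.
- meter_mid (a point): centre of the handheld multimeter's light plastic housing, 145 mm long, 72 mm wide, 30 mm thick. x points along its length to the display end (the ends are 72 mm from this point either way), y across it, z out of its face. At the start it lies face down (z points down) in the foam cutout, its plain back flush with the foam, its display end at the finger notch. Held upright, it is 30 mm thick to grasp
- meter: the loose multimeter, about 0.3 kg; origin at the centre of its back (15 mm from meter_mid), same axes. Bevelled all round: 6 mm high, 7 mm wide at the face, 3 mm at the back, so each end has a flat 48 x 21 mm on which it stands by itself within about 7 degrees of upright. Its rotary dial stands 11 mm out of the face, 34 mm in diameter, centred 12 mm from the middle, away from the display
- meter_head (a point): centre of the multimeter's display end face, the end that lies at the finger notch
- meter_foot (a point): centre of the multimeter's other (socket) end face, the end away from the notch
- cutout (a point): centre of the floor of the meter's cutout in the foam. x points along the cutout from the finger-notch end to the far end, z up. 150 mm long, 77 mm wide, 30 mm deep, upright walls: 0.5 to 4.5 mm to spare at each end of the meter, 2.5 mm at each side. Floor 28 mm above the bench, foam's top 58 mm; a deeper relief takes the dial. Tipped up, the meter turns on its far lower edge, close to the far wall
- notch (a point): the finger notch, 63 mm wide with rounded ends, at the cutout's end; same axes as cutout. This point is on the notch's floor (8 mm above the bench, 20 mm below the cutout's floor), straight below the cutout's end wall. The notch runs 80 mm outward from here (minus x) and 22 mm inward, under the meter's display end, so that fingertips can get under it
- tray: the grey plastic tray with the stiff dark foam insert, 318 x 192 mm, rim 64 mm above the bench, foam's top 58 mm; it does not move. The foam rubs: a meter pushed hard against the far wall jams. Origin at the centre of its underside, x along its length away from the notch
- mat_mid (a point): centre of the top of the dark grey rubber mat that lies on the bench left of the test jig: 250 x 180 mm (its x and y), its top 3 mm above the bench, fixed
- screwdriver: bystander: the blue-handled screwdriver, 160 mm long, that lies in its own cutout in the tray, beside the multimeter
- driver_a: bystander: ribbed white metal box 97 x 56 x 66 mm with a cable stub, behind the test jig
- driver_b: bystander: ribbed white metal box 97 x 56 x 66 mm, right of the tray
- solder: bystander: spool of solder, 60 mm in diameter, 47 mm tall, behind the mat

How it is judged:
On the way:
1. the multimeter's display end is tipped well up out of the foam while its other end is still down in the cutout (height (world z) of meter_head above 0.11 m and z of meter_foot in the frame of cutout below 0.022 m and x of meter_foot in the frame of cutout between 0.03 and 0.08 m), for 0.2 s.
At the end, for the whole second after the job is handed in: the multimeter lies at rest on its back, face up (within 0.1 rad of level), flat on the rubber mat, its middle within 50 mm of the mat's middle (angle between meter_mid's own z axis and vertical below 0.1 rad and horizontal distance between meter_mid and mat_mid below 0.05 m and height (world z) of meter_mid between 0.012 and 0.025 m and linear speed of meter below 0.01 m/s); the robot touches nothing.
It fails at once if the multimeter drops or topples onto the mat or the bench (its middle, less than 60 mm above the bench and away from the tray, moves faster than 0.7 m/s) (linear speed of meter above 0.7 m/s and height (world z) of meter_mid below 0.06 m and horizontal distance between meter_mid and cutout above 0.15 m).
It fails at once if the screwdriver in the tray or one of the other bystanders is moved by over 20 mm (distance of any of screwdriver, driver_a, driver_b, solder from where it was at the start of the episode above 0.02 m).
It also fails if it takes over 72 s, if anything falls off the work surface, if the arm or the gripper's body presses on something with over 40 N, if the wrist force passes 120 N, or if a joint passes its speed limit or range.

ROBOT

A 6-joint arm with a two-finger parallel gripper is mounted at the origin on a cart in front of the work surface, level with it; the furniture and walls round the work are solid. World frame = base frame: x ahead of the robot, y to its left, z up, the work surface at z = 0. Lengths are in m, angles in rad, forces in N, time in s.
With the tool pointing down it reaches from about 0.325 to 0.9 m from the base axis. Payload 6.1 kg.
Tool frame: the origin (TCP) lies between the finger pads; the fingertips stand 14 mm ahead of it and the grasp point (between the pads) lies 5 mm behind it; z points along the fingers, x is the direction in which the jaws open and shut, and the axes are right-handed (so a half turn about z gives the same grasp; the last joint's range is limited). The gripper opens to 87 mm and grips with 3 to 60 N. Pads are 19 mm wide; open, the fingers measure 117 mm over their backs; the gripper's body (75 mm by 190 mm) begins 51 mm behind the grasp point.
Start: joints at [-1.453, 0.22, 1.526, -0, 1.395, -0.126], TCP at [0.151, -0.607, 0.237] pointing down, gripper open.
Joint ranges: [-2.98, 2.98], [-0.91, 2.08], [0.09, 2.57], [-1.24, 4.39], [0.2, 2.65], [-2.68, 2.68]. Speed limits (rad/s): [2.57, 2.57, 3.01, 3.14, 3.14, 3.14].

INTERFACE

Orientations are given as a unit quaternion [w, x, y, z].
In Python, from plant import env gives the robot as it stands. Calls block until the motion is done:
- env.movep(position, orientation): joint-space move of the TCP to a pose.
- env.line_to(position, rotation=None, v=0.15, until_force=None): straight line of the TCP; rotation=None keeps the orientation; v is the mean speed in m/s. With until_force (N) it stops when the force on the tool has changed by that much, and returns True; else False.
- env.move_joints(angles): joint-space move.
- env.release() and env.grab(effort=None): open the fingers fully, or close them until they stop; effort is the grip in N (None keeps the last).
- env.pause(seconds).
- env.inverse_kinematics(position, orientation): joint angles nearest the present ones, or None.
- env.read_state(): the state.
- env.capture(name): name is "scene" or "top" or "wrist"; returns the picture (384x512x3 uint8, red, green, blue); there is no depth.
- env.camera_model(name): a dict with "fovy" (degrees; the focal length in pixels is half the picture's height over the tangent of half this angle, whatever the lens; pixels are square), "cx", "cy" (the principal point, pixels), "k1" (the pictures are not rectified: a ray, as slopes to the right and down, at radius r is drawn at 1 + k1 r^2 times it, then the intrinsics apply), "R" (3x3) and "t" (3): a world point X has camera coordinates R X + t; the wrist camera has in their place "T_tool_cam" (4x4, takes a point from camera to tool coordinates, whose origin is the TCP and whose axes are the tool frame's). Camera axes: x right, y down, z forward; pixel columns grow to the right and rows downward; lengths in m; the calibration is good to about 2 mm. A picture is of the moment at which its call begins: read the wrist's pose just before it. camera_model takes no time and is no camera call.
A pose or a line that the arm cannot do raises env.Unreachable and nothing moves.
- env.hand_in(): hands the job in, once; it reports no verdict.
The state is a dict: "t": time; "qpos": joint angles; "dq": joint speeds; "effort": joint torques, N m; "tcp_pos": TCP position; "tcp_rot": TCP orientation; "force": force on the tool from outside, world axes, zero at the start; "ft_torque": the same for the moment, N m; "opening": finger opening in m.
Only numpy, scipy, OpenCV 4.12 (cv2) and the standard library are available. Lean on these libraries where they do the work, as an engineer would, in place of code of your own. Each camera call takes 0.05 s, during which the arm holds its last target.

## Working session

There is one attempt and no reset: what is moved stays moved. The work goes in short steps, each a Python script; the robot and the scene stay as the last script left them, time stands still between calls to the robot, and variables do not carry over. Pictures are saved under pics/ and viewed, and the job is handed in when it is done.

```bash
ls; mkdir -p pics; python3 - <<'E'
from plant import env
import cv2
for n in("scene","top","wrist"):
    cv2.imwrite(f"pics/{n}0.png",env.capture(n)[:,:,::-1]); m=env.camera_model(n); print(n,m)
print(env.read_state())
E
```

```text
pics
scene {'fovy': 51.115024234648416, 'cx': 260.91752126501973, 'cy': 195.4651566783046, 'k1': -0.10165527749832787, 'R': array([[ 0.85488443, -0.51880869,  0.00318655],
       [-0.27887996, -0.46469564, -0.840407  ],
       [ 0.43749124,  0.7175622 , -0.54194641]]), 't': array([-0.62922925,  0.12989508,  1.42012165])}
top {'fovy': 57.239440573858076, 'cx': 259.9105515874631, 'cy': 192.77428305089524, 'k1': -0.029427742221932455, 'R': array([[ 0.1189888 , -0.99289307, -0.00224162],
       [-0.96910771, -0.11564654, -0.21784426],
       [ 0.21603682,  0.02809339, -0.97598097]]), 't': array([-0.27971889,  0.57810359,  1.03663852])}
wrist {'fovy': 60.713707762236204, 'cx': 255.41360502801467, 'cy': 193.56004327639448, 'k1': -0.05155367891876687, 'T_tool_cam': array([[ 9.99999308e-01, -8.17464456e-04, -8.46591036e-04,
         5.85374216e-04],
       [ 1.03333243e-03,  9.54181693e-01,  2.99226051e-01,
        -8.30080115e-02],
       [ 5.63195007e-04, -2.99226719e-01,  9.54181877e-01,
        -1.48034185e-01],
       [ 0.00000000e+00,  0.00000000e+00,  0.00000000e+00,
         1.00000000e+00]])}
{'t': 0.15, 'qpos': array([-1.45311394e+00,  2.21010867e-01,  1.52736021e+00,  1.47779019e-05,
        1.39476188e+00, -1.26103957e-01]), 'dq': array([-0.00179261, -0.00147936, -0.003704  , -0.00062077, -0.00054506,
        0.00051428]), 'effort': array([ 7.26015678e-04, -4.95186782e+01, -3.87883329e+01,  6.99895341e-02,
        5.30358427e-02, -7.51385983e-05]), 'tcp_pos': array([ 0.15080357, -0.60604013,  0.23570341]), 'tcp_rot': array([-5.51990317e-04,  7.87837381e-01, -6.15882836e-01, -5.37117547e-04]), 'force': array([-0.24680982,  1.76639273, -0.87097723]), 'ft_torque': array([ 0.00668023, -0.01399949, -0.01173368]), 'opening': 0.08692919486553935}
```

View pics/scene0.png

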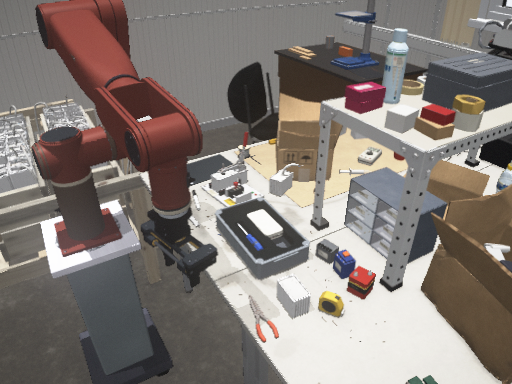

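View pics/top0.png

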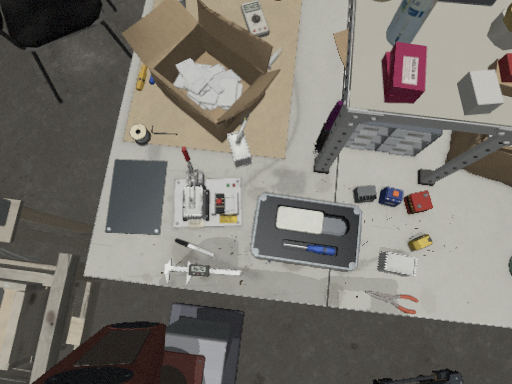

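View pics/wrist0.png

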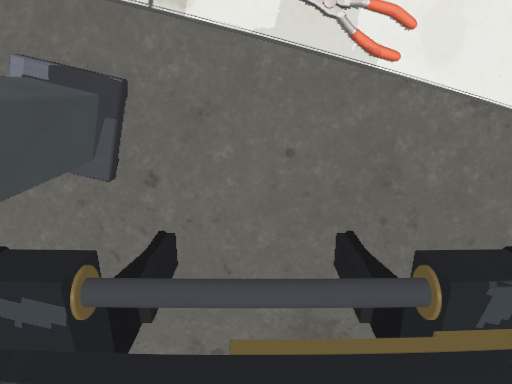

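The top view shows the meter (~300,219), with the notch to its right (~338,228). The mat is at ~(137,197), the screwdriver at ~(310,248) and the jig at ~(208,202). I'll enlarge this next.

```bash
cat > h.py <<'E'
import numpy as np, cv2
from scipy.spatial.transform import Rotation as Ro
def K(m):
    f=192/np.tan(np.radians(m["fovy"])/2); return f
def ext(m,st=None):
    if "R" in m: return np.array(m["R"]),np.array(m["t"])
    T=np.eye(4);w=st["tcp_rot"];T[:3,:3]=Ro.from_quat([w[1],w[2],w[3],w[0]]).as_matrix();T[:3,3]=st["tcp_pos"]
    C=np.linalg.inv(T@np.array(m["T_tool_cam"])); return C[:3,:3],C[:3,3]
def kd(m):
    f=K(m);return np.array([[f,0,m["cx"]],[0,f,m["cy"]],[0,0,1.]]),np.array([m["k1"],0,0,0,0.])
def px2z(m,px,z,st=None):
    R,t=ext(m,st);k,d=kd(m)
    u=cv2.undistortPoints(np.array(px,float).reshape(-1,1,2),k,d).reshape(-1,2)
    c=-R.T@t;out=[]
    for a in u:
        r=R.T@np.array([a[0],a[1],1]);out.append(c+r*(z-c[2])/r[2])
    return np.array(out)
def proj(m,X,st=None):
    R,t=ext(m,st);k,d=kd(m)
    return cv2.projectPoints(np.array(X,float).reshape(-1,1,3),cv2.Rodrigues(R)[0],t,k,d)[0].reshape(-1,2)
def q(R):
    a=Ro.from_matrix(R).as_quat();return [a[3],a[0],a[1],a[2]]
E
python3 - <<'E'
import cv2
im=cv2.imread("pics/top0.png")
cv2.imwrite("pics/top0a.png",cv2.resize(im[185:280,240:370],None,fx=6,fy=6,interpolation=cv2.INTER_CUBIC))
cv2.imwrite("pics/top0b.png",cv2.resize(im[145:245,95:255],None,fx=5,fy=5,interpolation=cv2.INTER_CUBIC))
E
```

```text
(no output)
```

View pics/top0a.png

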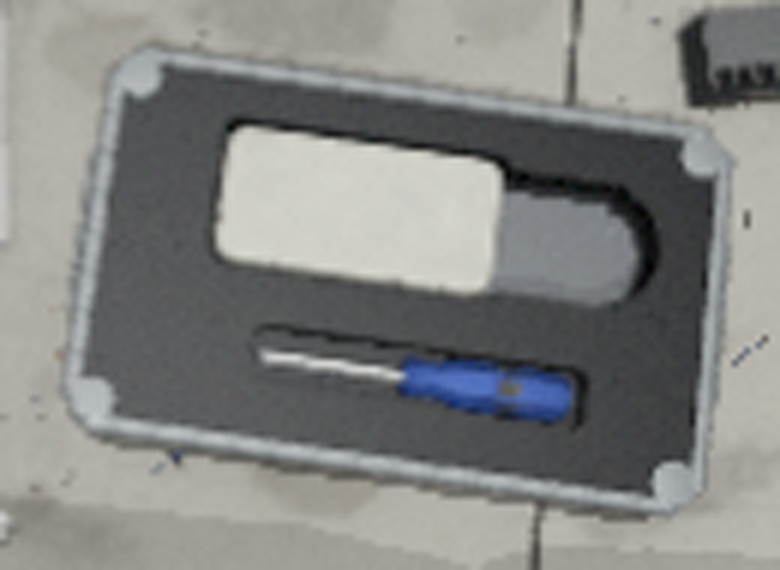

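View pics/top0b.png

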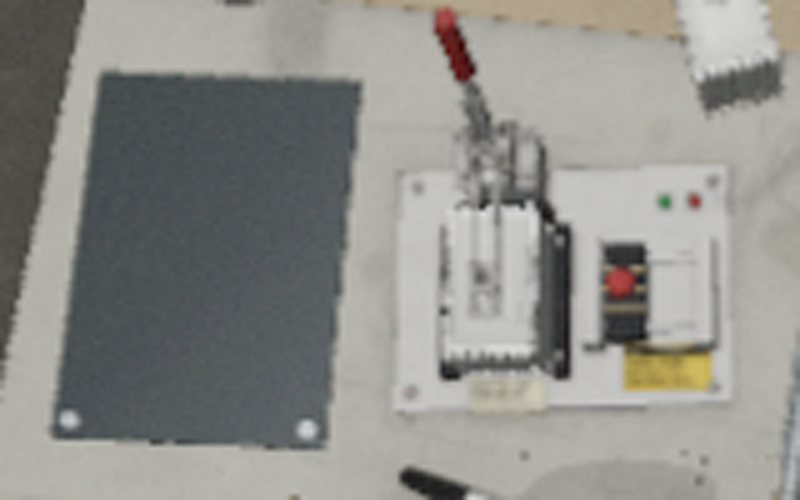

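```bash
python3 - <<'E'
from plant import env
from h import *
m=env.camera_model("top")
f=lambda p,s,o:(np.array(p)+.5)/s-.5+np.array(o)
a=px2z(m,f([(228,122),(505,163),(490,297),(215,262)],6,(240,185)),.058)
print("meter",a.round(4),a.mean(0),np.linalg.norm(a-np.roll(a,-1,0),axis=1))
b=px2z(m,f([(100,71),(362,80),(328,448),(52,437)],5,(95,145)),.003)
print("mat",b.round(4),b.mean(0),np.linalg.norm(b-np.roll(b,-1,0),axis=1))
c=px2z(m,f([(135,50),(730,150),(690,515),(65,400)],6,(240,185)),.064)
print("tray",c.round(4),c.mean(0))
c=px2z(m,f([(660,245),(510,165),(490,297)],6,(240,185)),.058)
print("notch",c.round(4))
E
```

```text
meter [[ 0.5764 -0.2683  0.058 ]
 [ 0.572  -0.4131  0.058 ]
 [ 0.5019 -0.411   0.058 ]
 [ 0.5031 -0.2696  0.058 ]] [ 0.53836213 -0.34047932  0.058     ] [0.14485815 0.07007119 0.14147558 0.07330892]
mat [[0.6795 0.2968 0.003 ]
 [0.694  0.1178 0.003 ]
 [0.4464 0.096  0.003 ]
 [0.4316 0.2762 0.003 ]] [0.56288027 0.19672829 0.003     ] [0.17959156 0.24861665 0.18085403 0.24881707]
tray [[ 0.6075 -0.2159  0.064 ]
 [ 0.5913 -0.5271  0.064 ]
 [ 0.4047 -0.5181  0.064 ]
 [ 0.4243 -0.2022  0.064 ]] [ 0.50695079 -0.36583639  0.064     ]
notch [[ 0.5388 -0.4957  0.058 ]
 [ 0.5712 -0.4157  0.058 ]
 [ 0.5019 -0.411   0.058 ]]
```

The sizes agree with the specification. Next I'll check that the arm can reach the key poses, then take a wrist close-up of the tray.

```bash
python3 - <<'E'
from plant import env
from h import *
def tool(z,x):
    z=np.array(z,float);z/=np.linalg.norm(z);x=np.array(x,float);x-=z*(x@z);x/=np.linalg.norm(x)
    return np.column_stack([x,np.cross(z,x),z])
cx=np.array([0.035,0.9994,0]);cx/=np.linalg.norm(cx);uz=np.array([0,0,1.])
for phi in (35,45,55,65,70,75,90):
    c,s=np.cos(np.radians(phi)),np.sin(np.radians(phi))
    z=c*cx-s*uz; j=s*cx+c*uz
    for pz in (.03,.12,.2):
        P=np.array([.538,-.40,pz]); tcp=P+43*j-14e-3*0*z if 0 else P+.043*j-.014*z
        r=[env.inverse_kinematics(tcp,q(tool(z,sg*j))) for sg in(-1,1)]
        print(phi,pz,[None if a is None else np.round(a,2) for a in r])
# horizontal grips at mat
az=np.arctan2(.197,.563);rd=np.array([np.cos(az),np.sin(az),0]);ty=np.array([-rd[1],rd[0],0])
for rr in (.5,.55,.6,.65):
  for el in (0,10,20,30,90):
    z=np.cos(np.radians(el))*rd-np.sin(np.radians(el))*uz
    r=[env.inverse_kinematics(rr*rd+uz*.11,q(tool(z,sg*ty))) for sg in(-1,1)]
    print(rr,el,[None if a is None else np.round(a,2) for a in r])
E
```

```text
35 0.03 [array([-0.99,  1.03,  0.93,  0.54,  1.98,  0.62]), array([-0.99,  1.03,  0.93,  0.54,  1.98, -2.52])]
35 0.12 [array([-0.99,  0.93,  0.93,  0.57,  2.07,  0.69]), array([-0.99,  0.93,  0.93,  0.57,  2.07, -2.46])]
35 0.2 [array([-0.99,  0.85,  0.9 ,  0.61,  2.16,  0.76]), array([-0.99,  0.85,  0.9 ,  0.61,  2.16, -2.39])]
45 0.03 [array([-0.95,  0.9 ,  1.07,  0.46,  1.81,  0.61]), array([-0.95,  0.9 ,  1.07,  0.46,  1.81, -2.53])]
45 0.12 [array([-0.95,  0.8 ,  1.06,  0.47,  1.92,  0.67]), array([-0.95,  0.8 ,  1.06,  0.47,  1.92, -2.47])]
45 0.2 [array([-0.95,  0.73,  1.01,  0.5 ,  2.02,  0.73]), array([-0.95,  0.73,  1.01,  0.5 ,  2.02, -2.42])]
55 0.03 [array([-0.91,  0.78,  1.21,  0.38,  1.65,  0.63]), array([-0.91,  0.78,  1.21,  0.38,  1.65, -2.52])]
55 0.12 [array([-0.91,  0.68,  1.18,  0.38,  1.76,  0.67]), array([-0.91,  0.68,  1.18,  0.38,  1.76, -2.47])]
55 0.2 [array([-0.91,  0.62,  1.12,  0.39,  1.88,  0.72]), array([-0.91,  0.62,  1.12,  0.39,  1.88, -2.42])]
65 0.03 [array([-0.87,  0.67,  1.33,  0.29,  1.48,  0.66]), array([-0.87,  0.67,  1.33,  0.29,  1.48, -2
[... 2057 characters left out ...]
 -1.12]), array([ 0.08, -0.03,  2.46,  2.53,  0.38,  2.02])]
0.6 90 [array([ 0.21,  0.28,  1.7 , -0.  ,  1.16,  1.44]), array([ 0.21,  0.28,  1.7 , -0.  ,  1.16, -1.7 ])]
0.65 0 [array([ 0.09,  0.59,  2.31,  2.89,  1.33, -1.51]), array([0.09, 0.59, 2.31, 2.89, 1.33, 1.63])]
0.65 10 [array([ 0.09,  0.38,  2.36,  2.86,  1.01, -1.46]), array([0.09, 0.38, 2.36, 2.86, 1.01, 1.68])]
0.65 20 [array([ 0.1 ,  0.21,  2.37,  2.79,  0.68, -1.37]), array([0.1 , 0.21, 2.37, 2.79, 0.68, 1.77])]
0.65 30 [array([ 0.12,  0.09,  2.34,  2.6 ,  0.37, -1.17]), array([0.12, 0.09, 2.34, 2.6 , 0.37, 1.98])]
0.65 90 [array([ 0.22,  0.39,  1.56, -0.  ,  1.19,  1.45]), array([ 0.22,  0.39,  1.56, -0.  ,  1.19, -1.69])]
```

```bash
cat >> h.py <<'E'
def tool(z,x):
    z=np.array(z,float);z/=np.linalg.norm(z);x=np.array(x,float);x-=z*(x@z);x/=np.linalg.norm(x)
    return np.column_stack([x,np.cross(z,x),z])
E
python3 - <<'E'
from plant import env
from h import *
import pickle
env.movep([.46,-.37,.30],q(tool([0,0,-1],[0,-1,0])))
st=env.read_state();im=env.capture("wrist");pickle.dump(st,open("w1.pkl","wb"))
cv2.imwrite("pics/w1.png",im[:,:,::-1]);print(st["t"],st["tcp_pos"])
E
```

```text
1.6167 [ 0.45939209 -0.37064892  0.29968637]
```

View pics/w1.png

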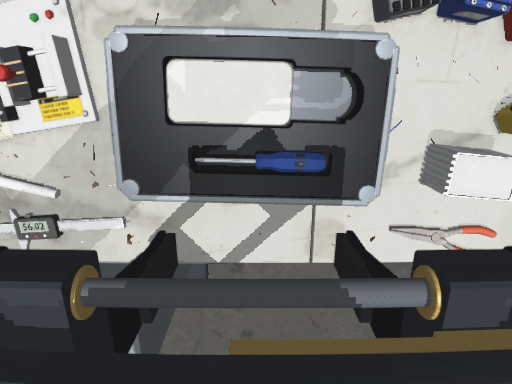

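```bash
python3 - <<'E'
from plant import env
from h import *
uz=np.array([0,0,1.]);cx=np.array([.035,1,0])/np.hypot(.035,1)
for p in ([.54,-.3,.12],[.54,-.3,.2],[.563,.2,.11],[.563,.2,.2]):
 for yaw in (-30,0,30):
  d=Ro.from_euler('z',yaw,degrees=True).apply(cx);ty=np.cross(uz,d)
  for el in (0,15,30,90):
    z=np.cos(np.radians(el))*d-np.sin(np.radians(el))*uz
    r=[env.inverse_kinematics(p,q(tool(z,sg*ty))) for sg in(-1,1)]
    print(p,yaw,el,[None if a is None else np.round(a,2) for a in r])
E
```

```text
[0.54, -0.3, 0.12] -30 0 [array([-1.12,  0.95,  1.42,  1.15,  1.95, -0.88]), array([-1.12,  0.95,  1.42,  1.15,  1.95,  2.26])]
[0.54, -0.3, 0.12] -30 15 [array([-1.11,  0.79,  1.49,  1.  ,  1.79, -0.84]), array([-1.11,  0.79,  1.49,  1.  ,  1.79,  2.3 ])]
[0.54, -0.3, 0.12] -30 30 [array([-1.07,  0.64,  1.55,  0.86,  1.63, -0.77]), array([-1.07,  0.64,  1.55,  0.86,  1.63,  2.37])]
[0.54, -0.3, 0.12] -30 90 [array([-0.63,  0.31,  1.65,  0.  ,  1.19, -0.08]), None]
[0.54, -0.3, 0.12] 0 0 [array([-0.97,  1.2 ,  0.94,  0.94,  2.31, -0.82]), array([-0.97,  1.2 ,  0.94,  0.94,  2.31,  2.32])]
[0.54, -0.3, 0.12] 0 15 [array([-0.96,  1.05,  1.03,  0.77,  2.15, -0.89]), array([-0.96,  1.05,  1.03,  0.77,  2.15,  2.25])]
[0.54, -0.3, 0.12] 0 30 [array([-0.93,  0.88,  1.15,  0.62,  1.97, -0.92]), array([-0.93,  0.88,  1.15,  0.62,  1.97,  2.22])]
[0.54, -0.3, 0.12] 0 90 [array([-0.63,  0.31,  1.65,  0.  ,  1.19, -0.6 ]), array([-0.63,  0.31,  1.65,  0.  ,  1.19,  2.54])]
[0.54, -0.3, 0.12] 30 0 [None, None]
[0.54, -0.3, 0.12] 30 15 [array([-0.79,  1.28,  0.61,  0.48,  2.49, -1.1 ]), array([-0
[... 3788 characters left out ...]
  0.45,  1.83,  1.17,  1.63,  2.38])]
[0.563, 0.2, 0.2] 0 30 [array([-0.29,  0.3 ,  1.84,  1.  ,  1.49, -0.62]), array([-0.29,  0.3 ,  1.84,  1.  ,  1.49,  2.53])]
[0.563, 0.2, 0.2] 0 90 [array([0.21, 0.18, 1.64, 0.  , 1.32, 0.24]), None]
[0.563, 0.2, 0.2] 30 0 [array([-0.23,  0.88,  1.35,  1.08,  2.12, -0.8 ]), array([-0.23,  0.88,  1.35,  1.08,  2.12,  2.35])]
[0.563, 0.2, 0.2] 30 15 [array([-0.22,  0.73,  1.4 ,  0.92,  1.98, -0.79]), array([-0.22,  0.73,  1.4 ,  0.92,  1.98,  2.35])]
[0.563, 0.2, 0.2] 30 30 [array([-0.19,  0.58,  1.45,  0.78,  1.84, -0.76]), array([-0.19,  0.58,  1.45,  0.78,  1.84,  2.38])]
[0.563, 0.2, 0.2] 30 90 [array([ 0.21,  0.18,  1.64,  0.  ,  1.32, -0.28]), None]
```

The wrist view shows the meter back at about (166..292, 58..125) and the notch to its right, ending at ~355. I'll enlarge it.

```bash
python3 - <<'E'
import cv2
im=cv2.imread("pics/w1.png")
cv2.imwrite("pics/w1a.png",cv2.resize(im[45:145,155:365],None,fx=3.8,fy=3.8,interpolation=cv2.INTER_CUBIC))
E
```

```text
(no output)
```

View pics/w1a.png

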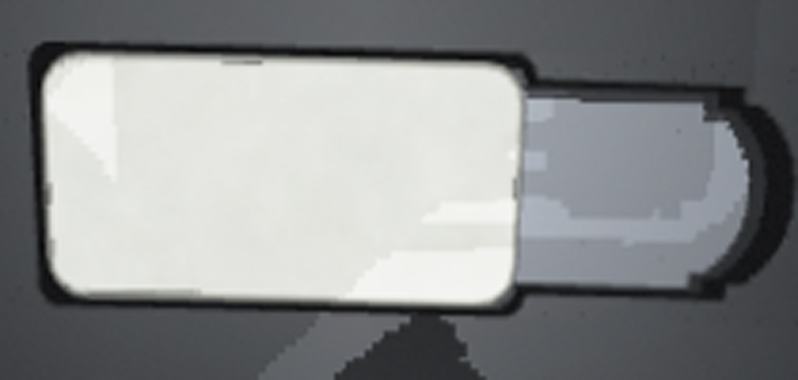

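```bash
python3 - <<'E'
from plant import env
from h import *
import pickle
st=pickle.load(open("w1.pkl","rb"));m=env.camera_model("wrist")
f=lambda p:(np.array(p)+.5)/3.8-.5+np.array((155,45))
for n,p in dict(corn=[(42,51),(525,66),(516,306),(46,296)],cut=[(30,42),(535,56),(520,313),(42,304)],notch=[(797,192),(740,90),(725,297),(530,83),(520,292)]).items():
    a=px2z(m,f(p),.058,st);print(n,a.round(4).tolist(),a[:4].mean(0).round(4),np.linalg.norm(a[:4]-np.roll(a[:4],-1,0),axis=1).round(4))
E
```

```text
corn [[0.5788, -0.2709, 0.058], [0.5739, -0.4127, 0.058], [0.5041, -0.4119, 0.058], [0.5077, -0.2668, 0.058]] [ 0.5411 -0.3406  0.058 ] [0.1419 0.0698 0.1452 0.0712]
cut [[0.5813, -0.2676, 0.058], [0.5766, -0.4156, 0.058], [0.502, -0.4132, 0.058], [0.5052, -0.2654, 0.058]] [ 0.5413 -0.3404  0.058 ] [0.1481 0.0747 0.1479 0.0761]
notch [[0.5385, -0.4962, 0.058], [0.5675, -0.4767, 0.058], [0.507, -0.4765, 0.058], [0.5691, -0.4143, 0.058], [0.5084, -0.4131, 0.058]] [ 0.5455 -0.4659  0.058 ] [0.035  0.0605 0.0879 0.0874]
```

```bash
cat >> h.py <<'E'
O=np.array([.541,-.3405,0]);CX=np.array([.028,1,0]);CX/=np.linalg.norm(CX);UZ=np.array([0,0,1.])
HALF=.0435
def pose(u,z,phi,half=HALF):
    """TCP pose for lower-pad tip P at cutout-frame u, height z, tool elevation phi deg"""
    c,s=np.cos(np.radians(phi)),np.sin(np.radians(phi))
    tz=c*CX-s*UZ;j=s*CX+c*UZ
    return O+u*CX+z*UZ+half*j-.014*tz, q(tool(tz,-j))
def Pof(st,half=HALF):
    w=st["tcp_rot"];R=Ro.from_quat([w[1],w[2],w[3],w[0]]).as_matrix()
    p=st["tcp_pos"]+half*R[:,0]+.014*R[:,2]
    return (p-O)@CX,p[2],np.degrees(np.arcsin(-R[2,2]))
E
python3 - <<'E'
from plant import env
from h import *
env.movep(*pose(-.078,.13,63))
env.line_to(*pose(-.078,.05,63),v=.15)
st=env.read_state();print(st["t"],Pof(st),st["force"].round(2))
for n in("wrist","scene"):cv2.imwrite(f"pics/{n}2.png",env.capture(n)[:,:,::-1])
E
```

```text
3.0333 (np.float64(-0.07836545026873815), np.float64(0.05165981975886447), np.float64(63.090609190714595)) [-0.07  0.55 -0.27]
```

View pics/wrist2.png

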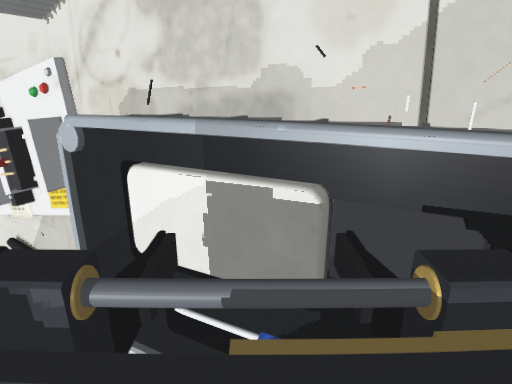

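View pics/scene2.png

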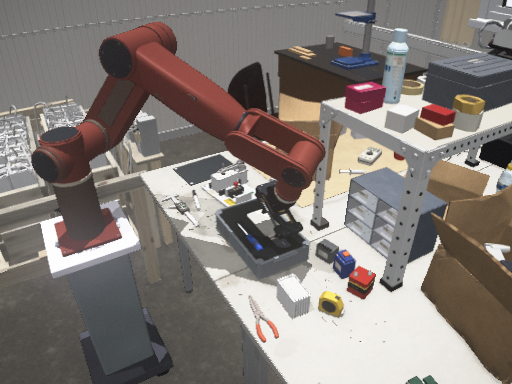

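The fingers straddle the display end: the right (lower) finger is just outside the meter's end (px ~328), and the left one is above its back. I'll lower it and push gently.

```bash
python3 - <<'E'
from plant import env
from h import *
print(env.line_to(*pose(-.078,.024,63),v=.06,until_force=12))
st=env.read_state();print(st["t"],Pof(st),st["force"].round(2))
print(env.line_to(*pose(-.055,.024,63),v=.02,until_force=5))
st=env.read_state();print(st["t"],Pof(st),st["force"].round(2),(st["force"]@CX).round(2))
cv2.imwrite(f"pics/w3.png",env.capture("wrist")[:,:,::-1])
E
```

```text
False
3.7167 (np.float64(-0.07769915307246157), np.float64(0.023375523708494723), np.float64(62.94534295761506)) [ 0.28 -0.14  0.58]
True
4.475 (np.float64(-0.0640424354098114), np.float64(0.023804224536488255), np.float64(63.14435552075448)) [ 0.68 -0.33 -0.36] -0.31
```

View pics/w3.png

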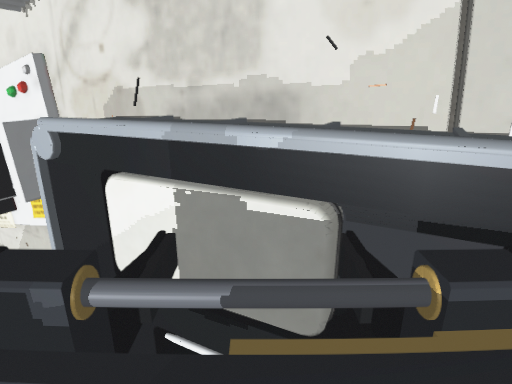

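```bash
cat >> h.py <<'E'
WALL=.0758;T0=.0115
def path(th,phi,t=T0,du=0,dz=0):
    r=np.radians;c,s=np.cos(r(th)),np.sin(r(th))
    bu=WALL-.145*c-.018*s;bz=.028+.138*s+.006*c
    return pose(bu+t*np.cos(r(phi))+du,bz-t*np.sin(r(phi))+dz,phi)
E
python3 - <<'E'
from plant import env
from h import *
env.line_to(*path(0,63,du=.0015),v=.02)
st=env.read_state();print(st["t"],np.round(Pof(st),4),st["force"].round(2),(st["force"]@CX).round(2))
for th in (2,4,6,8):
    env.line_to(*path(th,63-th*.5,du=.002),v=.04)
    st=env.read_state();print(th,st["t"],np.round(Pof(st),4),st["force"].round(2),(st["force"]@CX).round(2))
for n in("wrist","scene"):cv2.imwrite(f"pics/{n}4.png",env.capture(n)[:,:,::-1])
E
```

```text
4.775 [-6.36000e-02  2.35000e-02  6.31192e+01] [ 0.41 -4.85 -0.77] -4.83
2 5.0583 [-6.39000e-02  2.84000e-02  6.21415e+01] [ 0.67 -6.95 -2.  ] -6.93
4 5.3417 [-6.41000e-02  3.33000e-02  6.11502e+01] [-0.21 -5.8  -3.51] -5.8
6 5.625 [-6.4200e-02  3.8200e-02  6.0157e+01] [-0.08 -6.55 -1.89] -6.55
8 5.9083 [-6.4100e-02  4.3100e-02  5.9167e+01] [-0.64 -7.14 -1.82] -7.16
```

View pics/wrist4.png

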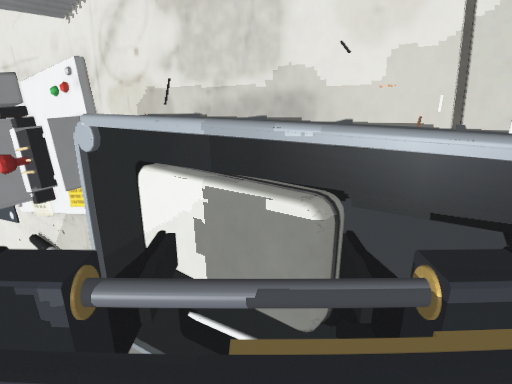

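```bash
python3 - <<'E'
import cv2
im=cv2.imread("pics/scene4.png")
cv2.imwrite("pics/scene4a.png",cv2.resize(im[165:285,205:325],None,fx=5,fy=5,interpolation=cv2.INTER_CUBIC))
E
```

```text
(no output)
```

View pics/scene4a.png

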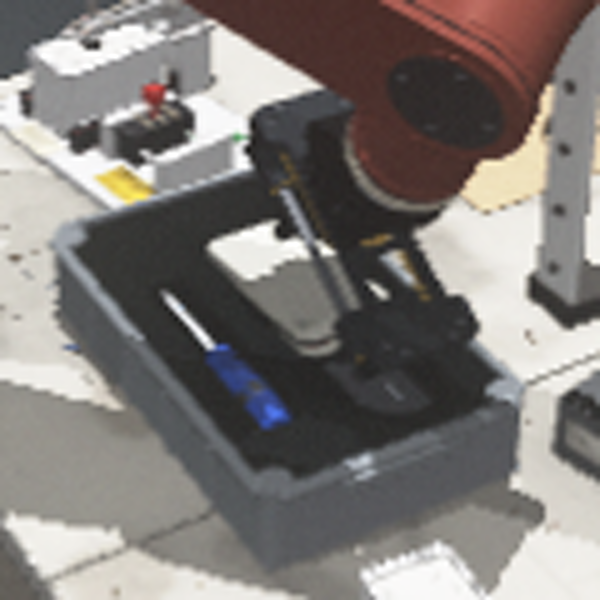

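The display end is lifting: its end face is now visible above the foam at ~(320,345). I'll continue.

```bash
python3 - <<'E'
from plant import env
from h import *
for th in (11,14,17,20):
    env.line_to(*path(th,max(63-th*.5,55),du=.002),v=.05)
    st=env.read_state();print(th,st["t"],np.round(Pof(st),4),st["force"].round(2),(st["force"]@CX).round(2))
for n in("wrist","scene"):cv2.imwrite(f"pics/{n}5.png",env.capture(n)[:,:,::-1])
im=cv2.imread("pics/scene5.png")
cv2.imwrite("pics/scene5a.png",cv2.resize(im[165:285,205:325],None,fx=5,fy=5,interpolation=cv2.INTER_CUBIC))
E
```

```text
11 6.3167 [-6.360e-02  5.050e-02  5.768e+01] [-0.23 -8.37 -1.66] -8.37
14 6.625 [-0.0629  0.0577 56.2066] [-1.59 -7.08 -0.37] -7.13
17 6.925 [-0.0619  0.0649 55.2477] [ 0.39 -8.7  -0.71] -8.69
20 7.2167 [-0.0608  0.072  55.3172] [ -1.19 -10.35  -1.13] -10.38
```

View pics/wrist5.png

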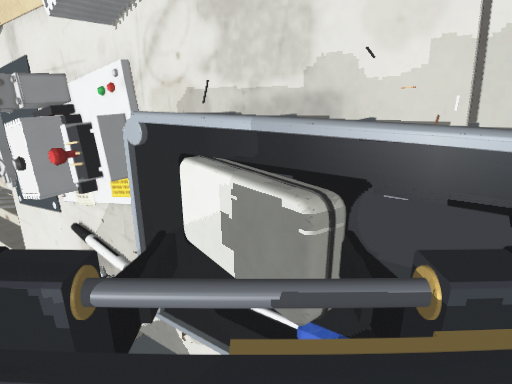

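View pics/scene5a.png

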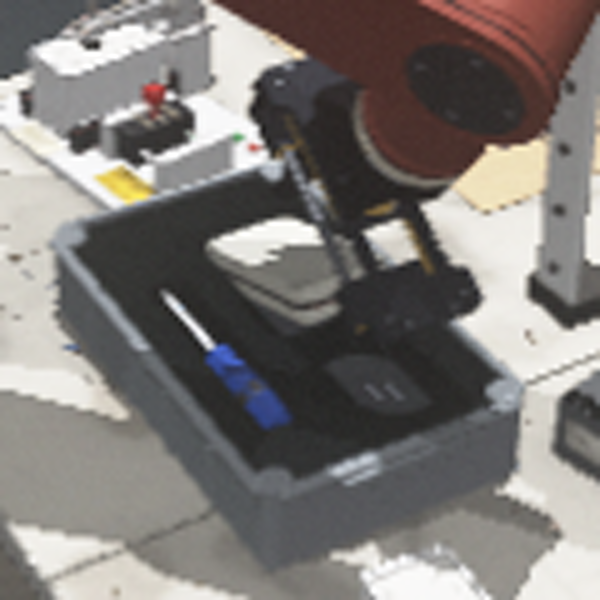

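```bash
cat >> h.py <<'E'
def pathE(th,phi,t=.0025,du=0,dz=0):
    r=np.radians;c,s=np.cos(r(th)),np.sin(r(th))
    eu=WALL-.007*c-.024*s-.131*c;ez=.028+.131*s
    return pose(eu+t*np.cos(r(phi))+du,ez-t*np.sin(r(phi))+dz,phi)
def rep(st,l=""):
    print(l,round(st["t"],2),np.round(Pof(st),4),st["force"].round(2),"Fu",(st["force"]@CX).round(2))
E
python3 - <<'E'
from plant import env
from h import *
for th,phi,du in ((20,55,.002),(23,50,.002),(26,45,.0015),(27,40,.001),(28,36,.001)):
    p=pathE(th,phi,du=du)
    if th==20: print(p[0]-env.read_state()["tcp_pos"]); continue
    env.line_to(*p,v=.05); rep(env.read_state(),th)
for n in("wrist","scene"):cv2.imwrite(f"pics/{n}6.png",env.capture(n)[:,:,::-1])
im=cv2.imread("pics/scene6.png")
cv2.imwrite("pics/scene6a.png",cv2.resize(im[165:285,205:325],None,fx=5,fy=5,interpolation=cv2.INTER_CUBIC))
E
```

```text
[ 5.84270332e-05  2.00058630e-03 -7.85137203e-04]
23 7.63 [-0.0574  0.0763 50.0078] [-0.49 -2.28 -0.62] Fu -2.29
26 7.96 [-0.055   0.0826 45.0311] [-0.4  -0.44 -0.5 ] Fu -0.45
27 8.21 [-0.055   0.0842 40.0605] [-0.39 -0.23 -1.61] Fu -0.24
28 8.46 [-0.0542  0.0871 36.1289] [ 0.08 -0.57 -0.73] Fu -0.57
```

View pics/wrist6.png

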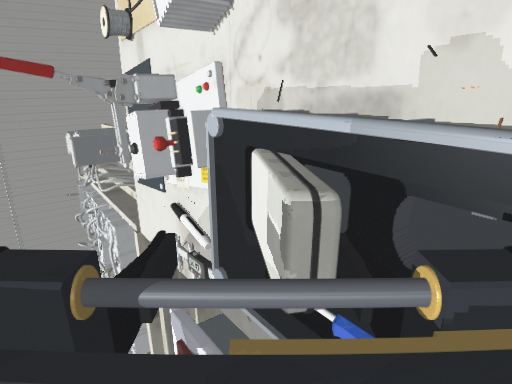

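View pics/scene6a.png

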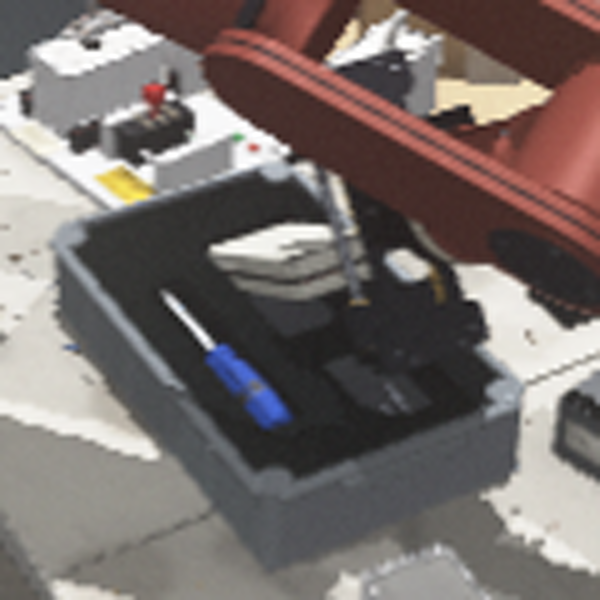

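```bash
python3 - <<'E'
from plant import env
from h import *
for th,phi,t in ((32,37,.0025),(36,38,.0025),(36,38,.012),(36,38,.022),(36,38,.032)):
    env.line_to(*pathE(th,phi,t=t,du=.001),v=.06); rep(env.read_state(),(th,t))
env.pause(.1)
for n in("wrist","scene"):cv2.imwrite(f"pics/{n}7.png",env.capture(n)[:,:,::-1])
im=cv2.imread("pics/scene7.png")
cv2.imwrite("pics/scene7a.png",cv2.resize(im[165:285,205:325],None,fx=5,fy=5,interpolation=cv2.INTER_CUBIC))
E
```

```text
(32, 0.0025) 8.85 [-0.0509  0.0974 37.1391] [ 0.13 -1.08 -0.18] Fu -1.08
(36, 0.0025) 9.14 [-0.047   0.1042 38.0582] [-0.1  -0.73 -1.64] Fu -0.73
(36, 0.012) 9.45 [-0.0386  0.0966 37.8929] [ 0.89 -0.41 -1.46] Fu -0.38
(36, 0.022) 9.77 [-3.09000e-02  9.09000e-02  3.79375e+01] [ 0.31  0.05 -0.37] Fu 0.06
(36, 0.032) 10.08 [-2.31000e-02  8.49000e-02  3.79509e+01] [-0.42  0.12 -0.42] Fu 0.1
```

View pics/wrist7.png

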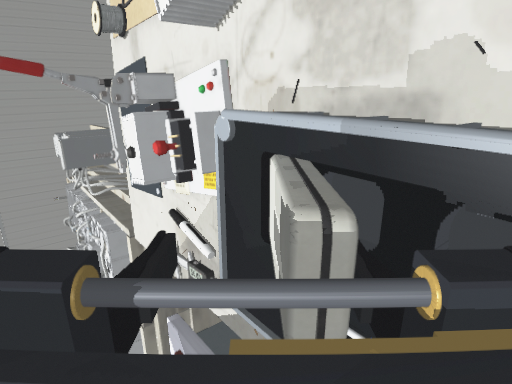

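View pics/scene7a.png

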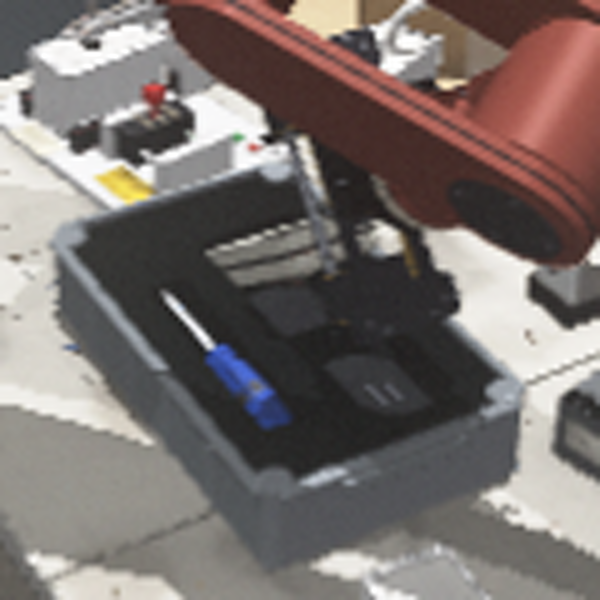

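```bash
python3 - <<'E'
from plant import env
from h import *
for phi in (44,50):
    env.line_to(*pathE(36.5,phi,t=.030,du=.001),v=.06); rep(env.read_state(),phi)
env.grab(35)
st=env.read_state();rep(st);print(st["opening"],st["t"])
for n in("wrist","scene","top"):cv2.imwrite(f"pics/{n}8.png",env.capture(n)[:,:,::-1])
im=cv2.imread("pics/scene8.png")
cv2.imwrite("pics/scene8a.png",cv2.resize(im[145:285,195:335],None,fx=4,fy=4,interpolation=cv2.INTER_CUBIC))
E
```

```text
44 10.54 [-2.65000e-02  8.70000e-02  4.39948e+01] [ 0.23 -1.2  -0.58] Fu -1.19
50 10.8 [-2.86000e-02  8.44000e-02  4.98688e+01] [-0.09 -1.94 -0.75] Fu -1.95
 11.77 [-2.94000e-02  8.26000e-02  5.00555e+01] [ 0.11 -2.62 -3.06] Fu -2.62
0.02960021102340143 11.7667
```

View pics/wrist8.png

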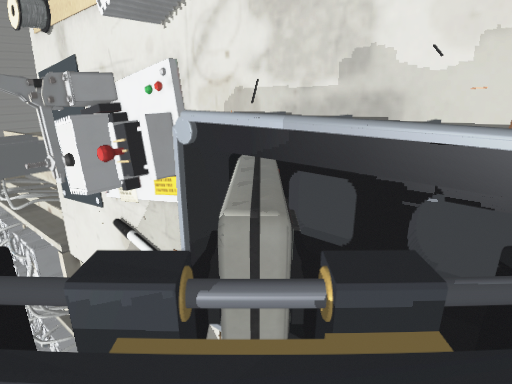

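View pics/scene8a.png

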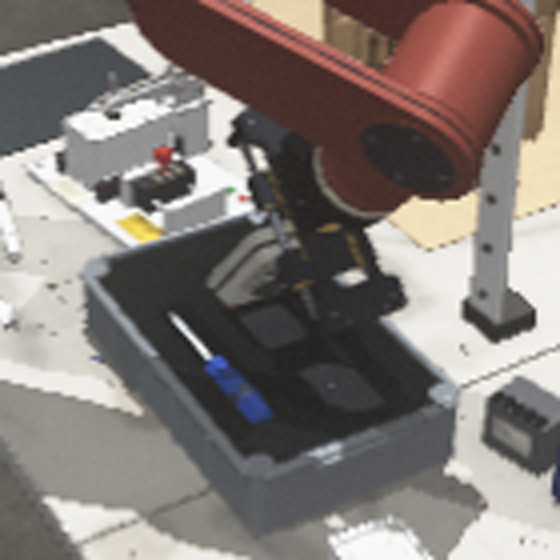

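```bash
cat >> h.py <<'E'
AF=.122
def poseF(u,z,phi,a=None,v=0):
    """TCP pose with foot-end centre at cutout u, height z, meter tilt phi, tool along meter"""
    a=AF if a is None else a
    c,s=np.cos(np.radians(phi)),np.sin(np.radians(phi))
    tz=c*CX-s*UZ;j=s*CX+c*UZ
    return O+u*CX+z*UZ-a*tz+v*np.cross(UZ,CX), q(tool(tz,-j))
E
python3 - <<'E'
from plant import env
from h import *
env.pause(.15)
st=env.read_state();w=st["tcp_rot"];R=Ro.from_quat([w[1],w[2],w[3],w[0]]).as_matrix()
E=np.array([-.0313,.1284]);tip=st["tcp_pos"]+.0148*R[:,0]+.014*R[:,2]
tp=np.array([(tip-O)@CX,tip[2]]);tz=np.array([R[:,2]@CX,R[2,2]]);jj=-np.array([R[:,0]@CX,R[2,0]])
print("tip past E",(tp-E)@tz,"normal off",(tp-E)@jj)
F=st["tcp_pos"]+AF*R[:,2];print("F",(F-O)@CX,F[2])
rep(st)
# lift a little and rotate upright
fu=(F-O)@CX;
for phi,u,dz in ((50,fu-.003,.006),(60,.056,.007),(70,.055,.007),(80,.055,.007),(90,.055,.008)):
    z=.028+.015*np.cos(np.radians(phi))+dz
    env.line_to(*poseF(u,z,phi),v=.12);rep(env.read_state(),phi)
for n in("wrist","scene","top"):cv2.imwrite(f"pics/{n}9.png",env.capture(n)[:,:,::-1])
im=cv2.imread("pics/scene9.png")
cv2.imwrite("pics/scene9a.png",cv2.resize(im[145:285,195:335],None,fx=4,fy=4,interpolation=cv2.INTER_CUBIC))
E
```

```text
tip past E 0.03632336098325132 normal off 0.000800356361525957
F 0.07335792037664285 0.02780515255221154
 12.07 [-2.94000e-02  8.26000e-02  5.00353e+01] [ 0.34 -4.53 -4.04] Fu -4.52
50 12.35 [-3.24000e-02  9.97000e-02  5.00157e+01] [ 0.12 -1.15 -2.65] Fu -1.14
60 12.68 [-3.44000e-02  1.15900e-01  5.99276e+01] [ 0.03 -0.1  -1.7 ] Fu -0.1
70 13.0 [-2.15000e-02  1.26400e-01  6.98313e+01] [-0.72  1.05 -2.27] Fu 1.03
80 13.32 [-5.80000e-03  1.35400e-01  7.98231e+01] [ 0.43 -1.13 -2.58] Fu -1.12
90 13.65 [1.19000e-02 1.42800e-01 8.97931e+01] [ 0.18 -0.09 -1.47] Fu -0.09
```

View pics/wrist9.png

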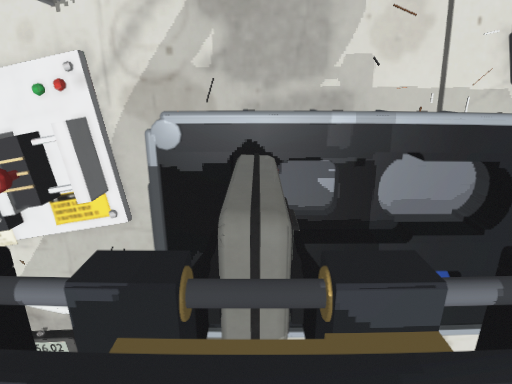

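View pics/scene9a.png

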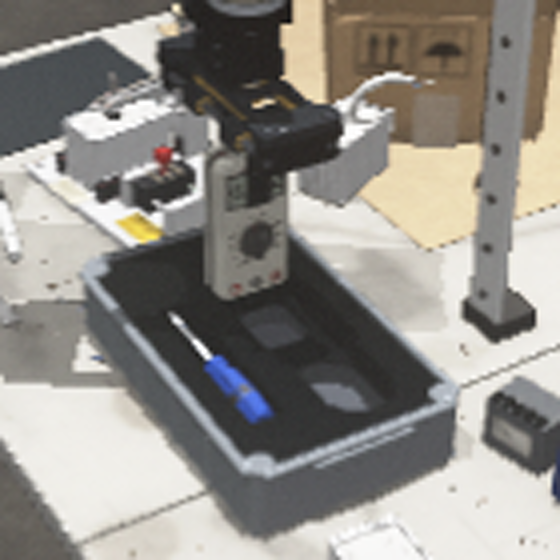

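The meter is held upright, with its face and dial toward the notch. I'll lower it until the foot stands on the cutout floor.

```bash
python3 - <<'E'
from plant import env
from h import *
p,r=poseF(.055,.018,90)
print(env.line_to(p,r,v=.04,until_force=4))
st=env.read_state();rep(st);print("tcp",st["tcp_pos"],"foot z if a=.116",st["tcp_pos"][2]-.116)
env.pause(.1);rep(env.read_state())
cv2.imwrite("pics/w10.png",env.capture("wrist")[:,:,::-1]);cv2.imwrite("pics/t10.png",env.capture("top")[:,:,::-1])
im=env.capture("scene")[:,:,::-1]
cv2.imwrite("pics/s10.png",cv2.resize(im[145:285,195:335],None,fx=4,fy=4,interpolation=cv2.INTER_CUBIC))
E
```

```text
True
 14.23 [1.07000e-02 1.26800e-01 8.99672e+01] [ 1.18 -1.76  3.41] Fu -1.72
tcp [ 0.54218377 -0.28628902  0.14082823] foot z if a=.116 0.024828233706209193
 14.33 [1.07000e-02 1.26800e-01 8.99684e+01] [-0.13 -1.82  3.  ] Fu -1.83
```

View pics/s10.png

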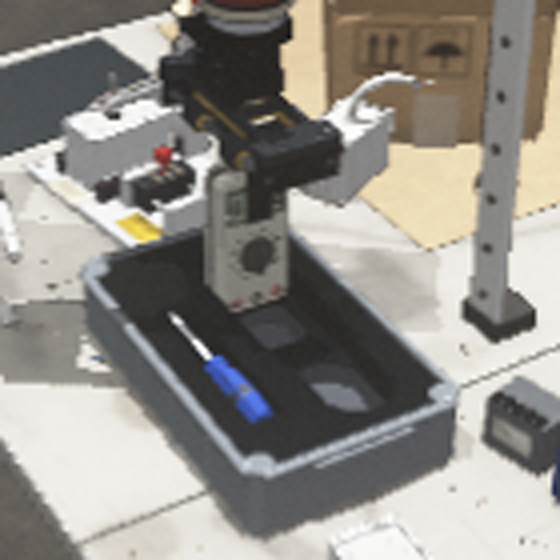

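```bash
python3 - <<'E'
from plant import env
from h import *
env.release();rep(env.read_state(),"rel")
st=env.read_state();env.line_to(st["tcp_pos"]+[0,0,.12],v=.15)
st=env.read_state();rep(st)
cv2.imwrite("pics/w11.png",env.capture("wrist")[:,:,::-1]);cv2.imwrite("pics/t11.png",env.capture("top")[:,:,::-1])
import pickle;pickle.dump(st,open("w11.pkl","wb"))
im=env.capture("scene")[:,:,::-1];cv2.imwrite("pics/s11f.png",im)
cv2.imwrite("pics/s11.png",cv2.resize(im[145:285,195:335],None,fx=4,fy=4,interpolation=cv2.INTER_CUBIC))
E
```

```text
rel 15.63 [1.16000e-02 1.25800e-01 8.98298e+01] [ 1.22  0.2  -0.26] Fu 0.24
 16.58 [1.20000e-02 2.44400e-01 8.97061e+01] [-0.33  0.53  0.86] Fu 0.52
```

View pics/s11.png

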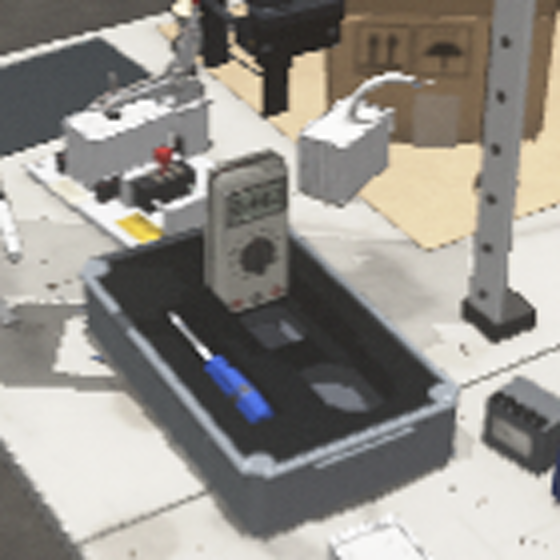

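View pics/w11.png

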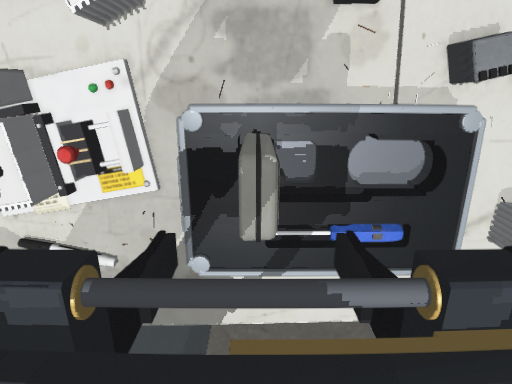

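It stands upright on its own in the cutout. In the wrist view its top spans about x 241..277, y 131..241. I'll measure its position.

```bash
python3 - <<'E'
from plant import env
from h import *
import pickle
im=cv2.imread("pics/w11.png");cv2.imwrite("pics/w11a.png",cv2.resize(im[115:255,220:320],None,fx=4.2,fy=4.2,interpolation=cv2.INTER_CUBIC))
E
```

```text
(no output)
```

View pics/w11a.png

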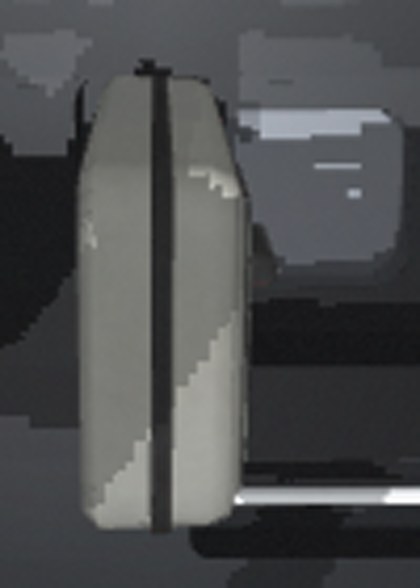

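```bash
python3 - <<'E'
from plant import env
from h import *
import pickle
st=pickle.load(open("w11.pkl","rb"));m=env.camera_model("wrist")
f=lambda p:(np.array(p)+.5)/4.2-.5+np.array((220,115))
V=np.cross(UZ,CX)
for p in [(78,170),(242,180),(84,526),(240,520),(162,75),(162,172),(162,528)]:
    a=px2z(m,f([p]),.167,st)[0]-O;print(p,"u %.4f v %.4f"%(a@CX,a@V))
w=Pof(st);tc=st["tcp_pos"]-O;print("tcp u,v",tc@CX,tc@V)
# predicted outline
for v in(-.036,.036):
  for u in(.039,.069):
    print(u,v,(proj(m,[O+u*CX+v*V+.167*UZ],st)[0]-[220,115])*4.2)
E
```

```text
(78, 170) u 0.0681 v -0.0358
(242, 180) u 0.0393 v -0.0339
(84, 526) u 0.0682 v 0.0331
(240, 520) u 0.0384 v 0.0318
(162, 75) u 0.0534 v -0.0523
(162, 172) u 0.0534 v -0.0354
(162, 528) u 0.0533 v 0.0335
tcp u,v 0.05547344296700647 0.001672717117985269
0.039 -0.036 [242.08112206 166.91369641]
0.069 -0.036 [ 71.50824009 167.09069474]
0.039 0.036 [234.97936774 538.14854168]
0.069 0.036 [ 78.60278101 538.17671632]
```

```bash
cat >> h.py <<'E'
V=np.cross(UZ,CX)
def poseH(u,v,z,el,cx=CX,o=O):
    """grasp point at cutout u,v,height z; tool elevation el; jaws across"""
    r=np.radians(el);tz=np.cos(r)*cx-np.sin(r)*UZ;vv=np.cross(UZ,cx)
    return o+u*cx+v*vv+z*UZ+.005*tz, q(tool(tz,-vv))
E
python3 - <<'E'
from plant import env
from h import *
st=env.read_state()
for p in (poseH(-.09,-.001,.22,10),poseH(-.07,-.001,.133,10),poseH(.047,-.001,.133,10)):
    a=env.inverse_kinematics(*p);print(None if a is None else a.round(2))
print(st["qpos"].round(2))
env.line_to(st["tcp_pos"]-.12*CX+[0,0,.04],v=.3)
env.movep(*poseH(-.10,-.001,.22,10));rep(env.read_state())
env.line_to(*poseH(-.07,-.001,.133,10),v=.2);rep(env.read_state())
cv2.imwrite("pics/w12.png",env.capture("wrist")[:,:,::-1]);
im=env.capture("scene")[:,:,::-1]
cv2.imwrite("pics/s12.png",cv2.resize(im[100:290,175:365],None,fx=3,fy=3,interpolation=cv2.INTER_CUBIC))
E
```

```text
[-1.04  1.25  0.54  0.99  2.47 -0.6 ]
[-1.03  1.31  0.59  0.89  2.39 -0.73]
[-0.95  1.07  1.03  0.83  2.2  -0.86]
[-0.61  0.18  1.53 -0.    1.43  0.99]
 18.57 [-0.0803  0.2176 10.1189] [ 1.1  -0.09 -0.03] Fu -0.06
 19.18 [-0.0513  0.1318 10.1059] [ 0.1  -1.13  0.12] Fu -1.13
```

View pics/w12.png

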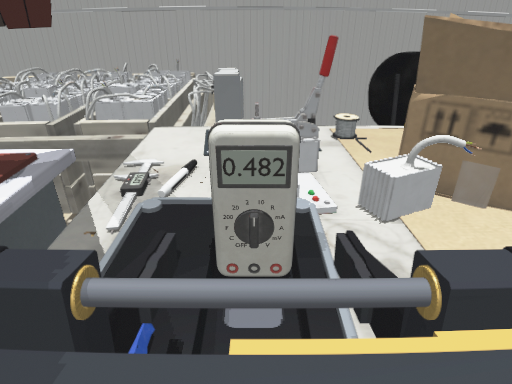

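View pics/s12.png

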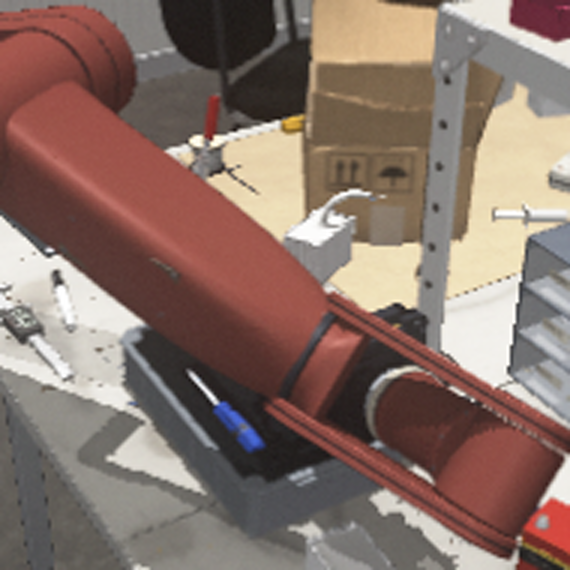

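The meter stands centred between the open fingers (centre px 254, fingers at ~175 and 340). I'll advance and grip across its width.

```bash
python3 - <<'E'
from plant import env
from h import *
print(env.line_to(*poseH(.047,-.001,.133,10),v=.1,until_force=8));rep(env.read_state())
env.grab(45)
st=env.read_state();rep(st);print(st["opening"])
cv2.imwrite("pics/w13.png",env.capture("wrist")[:,:,::-1])
E
```

```text
False
 20.59 [ 0.0651  0.1298 10.0233] [0.65 0.77 1.3 ] Fu 0.79
 21.03 [ 0.0656  0.1296 10.0048] [-0.77 -1.01  0.79] Fu -1.03
0.07126978249295297
```

View pics/w13.png

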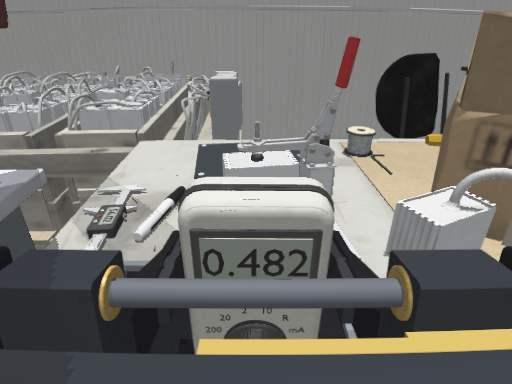

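```bash
cat >> h.py <<'E'
def Tm(p,R):
    T=np.eye(4);T[:3,:3]=R;T[:3,3]=p;return T
def stT(st):
    w=st["tcp_rot"];return Tm(st["tcp_pos"],Ro.from_quat([w[1],w[2],w[3],w[0]]).as_matrix())
def meter_to_tool(mid,xdir,zdir,TM):
    y=np.cross(zdir,xdir);T=Tm(mid,np.column_stack([xdir,y,zdir]))@np.linalg.inv(TM);return T[:3,3],q(T[:3,:3])
MAT=np.array([.563,.197,.003])
E
python3 - <<'E'
from plant import env
from h import *
import pickle
st=env.read_state();mid=O+.0535*CX-.001*V+.1005*UZ
M=Tm(mid,np.column_stack([UZ,np.cross(-CX,UZ),-CX]))
TM=np.linalg.inv(stT(st))@M;pickle.dump(TM,open("TM.pkl","wb"));print(TM.round(3))
def d(y):return Ro.from_euler('z',y,degrees=True).apply([0,1,0])
def meterpose(mid,yaw,th):# th=90 upright, 0 flat
    r=np.radians(th);x=np.cos(r)*d(yaw)+np.sin(r)*UZ;z=-np.sin(r)*d(yaw)+np.cos(r)*UZ
    return meter_to_tool(np.array(mid),x,z,TM)
for yaw in(-40,-20,0,20):
    for mid,th in ((MAT+[0,0,.015],0),(MAT+[0,0,.1],0),(MAT+[0,0,.2],0),(MAT+[0,0,.25],45),(MAT+[0,0,.25],90),([.5,-.1,.3],90),([.53,-.28,.3],90),([.53,-.28,.3],45),([.5,-.1,.3],0)):
        a=env.inverse_kinematics(*meterpose(mid,yaw,th));print(yaw,np.round(mid,2),th,None if a is None else a.round(2))
E
```

```text
[[-0.    -1.     0.     0.   ]
 [-0.985  0.     0.174  0.031]
 [-0.174 -0.    -0.985  0.007]
 [ 0.     0.     0.     1.   ]]
-40 [0.56 0.2  0.02] 0 [ 0.29  0.56  1.53 -0.1   1.2   1.03]
-40 [0.56 0.2  0.1 ] 0 [ 0.29  0.45  1.5  -0.1   1.34  1.02]
-40 [0.56 0.2  0.2 ] 0 [ 0.29  0.36  1.42 -0.1   1.5   1.  ]
-40 [0.56 0.2  0.25] 45 [-0.02 -0.17  1.96  0.56  1.01  0.46]
-40 [0.56 0.2  0.25] 90 [-0.37 -0.12  2.36  1.63  1.2  -0.64]
-40 [ 0.5 -0.1  0.3] 90 [-1.05  0.02  2.1   1.23  1.77 -0.62]
-40 [ 0.53 -0.28  0.3 ] 90 [-1.15  0.39  1.67  1.19  1.88 -0.59]
-40 [ 0.53 -0.28  0.3 ] 45 [-0.9   0.11  1.6   0.6   1.57 -0.25]
-40 [ 0.5 -0.1  0.3] 0 [-0.2   0.03  1.63 -0.15  1.57  0.51]
-20 [0.56 0.2  0.02] 0 [ 0.32  0.53  1.58 -0.15  1.15  0.74]
-20 [0.56 0.2  0.1 ] 0 [ 0.32  0.42  1.55 -0.14  1.29  0.72]
-20 [0.56 0.2  0.2 ] 0 [ 0.32  0.32  1.48 -0.14  1.46  0.69]
-20 [0.56 0.2  0.25] 45 [-0.08 -0.05  1.85  0.63  1.23  0.09]
-20 [0.56 0.2  0.25] 90 [-0.41  0.14  2.09  1.4   1.51 -0.66]
-20 [ 0.5 -0.1  0.3] 90 [-0.95  0.27  1.83  1.09  1.97 -0.68]
-20 [ 0.53 -0.28  0.3 ] 90 [-1.06  0.6   1.37 
[... 537 characters left out ...]
79  1.08  0.96  2.37 -0.65]
0 [ 0.53 -0.28  0.3 ] 45 [-0.81  0.37  1.29  0.43  1.92 -0.76]
0 [ 0.5 -0.1  0.3] 0 [-0.18 -0.12  1.77 -0.17  1.46 -0.16]
20 [0.56 0.2  0.02] 0 [ 0.35  0.42  1.73 -0.21  1.    0.12]
20 [0.56 0.2  0.1 ] 0 [ 0.35  0.3   1.7  -0.19  1.15  0.08]
20 [0.56 0.2  0.2 ] 0 [ 0.35  0.19  1.63 -0.18  1.32  0.05]
20 [0.56 0.2  0.25] 45 [-0.06  0.23  1.56  0.55  1.62 -0.46]
20 [0.56 0.2  0.25] 90 [-0.28  0.58  1.5   1.07  2.   -0.68]
20 [ 0.5 -0.1  0.3] 90 [-0.69  0.63  1.33  0.8   2.38 -0.83]
20 [ 0.53 -0.28  0.3 ] 90 [-0.83  0.96  0.8   0.82  2.61 -0.75]
20 [ 0.53 -0.28  0.3 ] 45 [-0.75  0.46  1.17  0.3   2.05 -1.03]
20 [ 0.5 -0.1  0.3] 0 [-0.2  -0.19  1.83 -0.15  1.41 -0.54]
```

```bash
cat >> h.py <<'E'
import pickle,os
if os.path.exists("TM.pkl"): TM=pickle.load(open("TM.pkl","rb"))
def d(y):return Ro.from_euler('z',y,degrees=True).apply([0,1,0])
def meterpose(mid,yaw,th):
    r=np.radians(th);x=np.cos(r)*d(yaw)+np.sin(r)*UZ;z=-np.sin(r)*d(yaw)+np.cos(r)*UZ
    return meter_to_tool(np.array(mid),x,z,TM)
E
python3 - <<'E'
from plant import env
from h import *
st=env.read_state()
env.line_to(st["tcp_pos"]+[0,0,.05],v=.1);rep(env.read_state());print(env.read_state()["opening"])
st=env.read_state()
env.line_to(st["tcp_pos"]+[0,0,.15],v=.2)
st=env.read_state();rep(st);print(st["opening"],st["qpos"].round(2))
for n in("wrist","scene"):cv2.imwrite(f"pics/{n}14.png",env.capture(n)[:,:,::-1])
E
```

```text
21.73 [ 0.0656  0.1799 10.0612] [-0.01  0.71 -2.36] Fu 0.71
0.07156004879946744
 22.63 [0.0658 0.3283 9.9082] [-0.07  0.08 -3.18] Fu 0.08
0.07180076659979295 [-0.95  0.81  1.05  0.99  2.35 -0.62]
```

View pics/scene14.png

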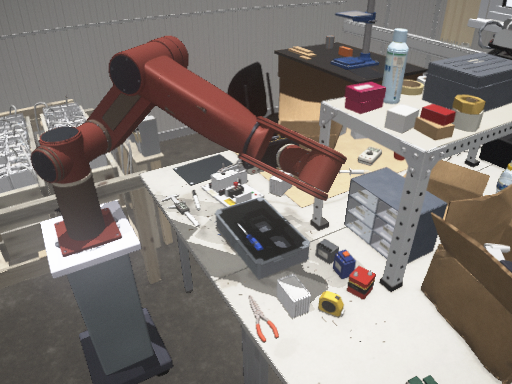

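View pics/wrist14.png

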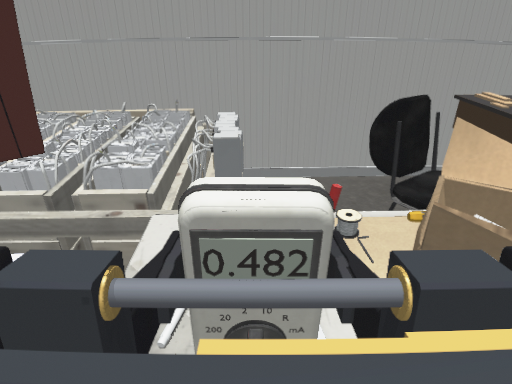

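```bash
python3 - <<'E'
from plant import env
from h import *
env.line_to(*meterpose([.53,-.27,.32],0,45),v=.25);st=env.read_state();rep(st)
env.line_to(*meterpose([.52,-.2,.32],0,0),v=.25);st=env.read_state();rep(st);print(st["opening"])
env.movep(*meterpose(MAT+[0,0,.2],0,0));st=env.read_state();rep(st);print(st["opening"])
for n in("wrist","scene","top"):cv2.imwrite(f"pics/{n}15.png",env.capture(n)[:,:,::-1])
E
```

```text
23.67 [ 0.1005  0.3306 54.83  ] [-0.73 -0.59 -3.42] Fu -0.61
 24.6 [ 0.1697  0.3069 80.1142] [ 0.43  0.54 -2.62] Fu 0.55
0.07131569634031637
 26.13 [ 0.5669  0.1915 79.9854] [ 0.15  0.64 -3.08] Fu 0.65
0.0718513186230433
```

View pics/scene15.png

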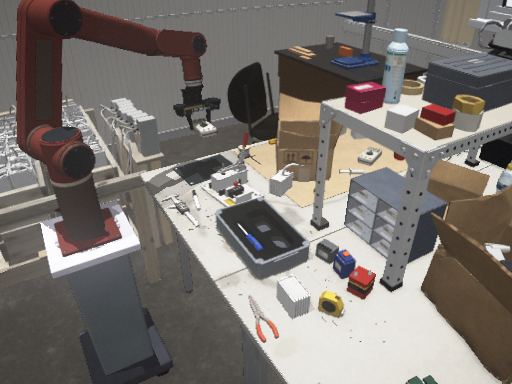

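View pics/wrist15.png

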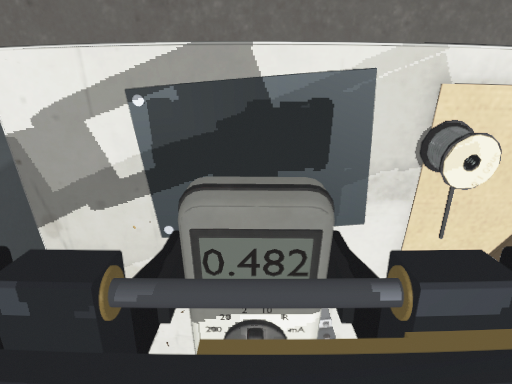

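View pics/top15.png

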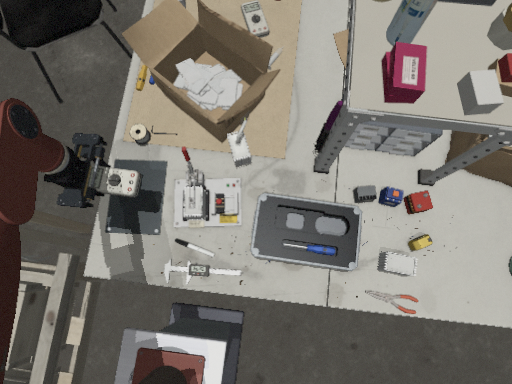

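```bash
python3 - <<'E'
from plant import env
from h import *
env.line_to(*meterpose(MAT+[0,0,.06],0,0),v=.12)
env.line_to(*meterpose(MAT+[0,0,.022],0,0),v=.04);rep(env.read_state())
print(env.line_to(*meterpose(MAT+[0,0,.008],0,0),v=.015,until_force=3));st=env.read_state();rep(st)
print("mid est",(stT(st)@TM)[:3,3])
env.pause(.1);rep(env.read_state())
for n in("wrist","scene","top"):cv2.imwrite(f"pics/{n}16.png",env.capture(n)[:,:,::-1])
im=cv2.imread("pics/scene16.png")
cv2.imwrite("pics/scene16a.png",cv2.resize(im[90:200,140:260],None,fx=5,fy=5,interpolation=cv2.INTER_CUBIC))
E
```

```text
28.7 [5.68300e-01 1.33000e-02 8.00051e+01] [-0.57 -0.03 -3.52] Fu -0.05
True
 29.25 [5.68200e-01 6.40000e-03 7.99919e+01] [0.16 0.49 5.04] Fu 0.5
mid est [0.56307776 0.19704858 0.01851435]
 29.35 [5.68300e-01 6.40000e-03 7.99924e+01] [0.09 0.48 4.98] Fu 0.48
```

View pics/scene16a.png

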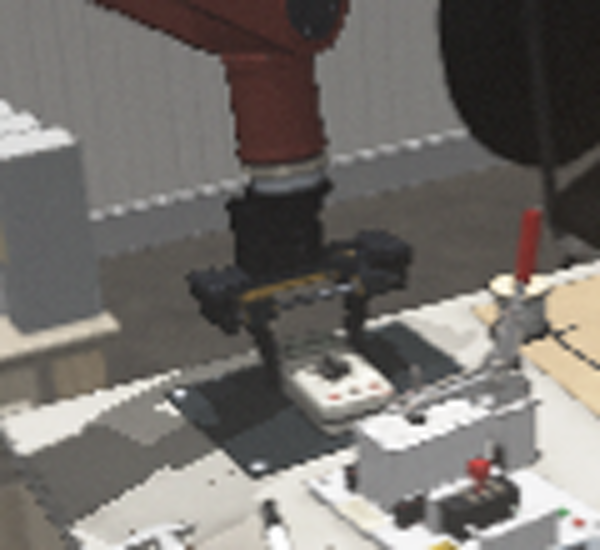

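View pics/wrist16.png

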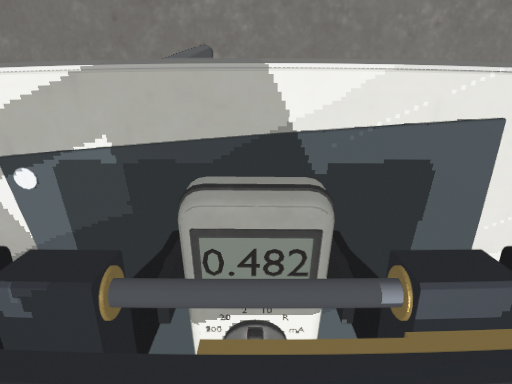

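Contact came with the estimated middle at z = 0.0185, against 0.018 for lying flat. I'll release, retreat and check.

```bash
python3 - <<'E'
from plant import env
from h import *
env.release();rep(env.read_state())
st=env.read_state();env.line_to(st["tcp_pos"]+[0,0,.15],v=.15)
st=env.read_state();env.movep(st["tcp_pos"]+np.array([-.05,-.12,.06]),q(tool([0,0,-1],[1,0,0])))
env.pause(.2);st=env.read_state();rep(st)
pickle.dump(st,open("w17.pkl","wb"))
for n in("wrist","scene","top"):cv2.imwrite(f"pics/{n}17.png",env.capture(n)[:,:,::-1])
im=cv2.imread("pics/scene17.png")
cv2.imwrite("pics/scene17a.png",cv2.resize(im[120:300,140:320],None,fx=3.3,fy=3.3,interpolation=cv2.INTER_CUBIC))
im=cv2.imread("pics/top17.png")
cv2.imwrite("pics/top17a.png",cv2.resize(im[115:290,95:370],None,fx=2.9,fy=2.9,interpolation=cv2.INTER_CUBIC))
E
```

```text
30.11 [5.67800e-01 4.90000e-03 7.99586e+01] [-0.48 -0.44  1.78] Fu -0.46
 32.09 [ 0.4498  0.2122 89.886 ] [-0.3   0.25  0.02] Fu 0.24
```

View pics/scene17a.png

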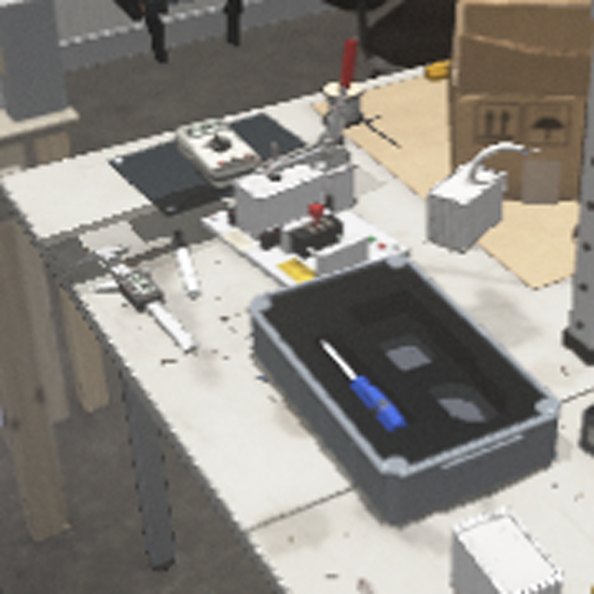

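View pics/top17a.png

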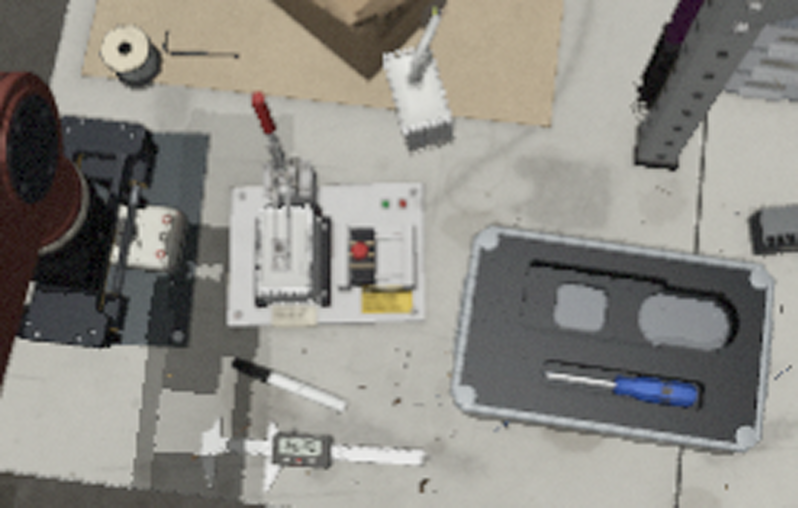

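View pics/wrist17.png

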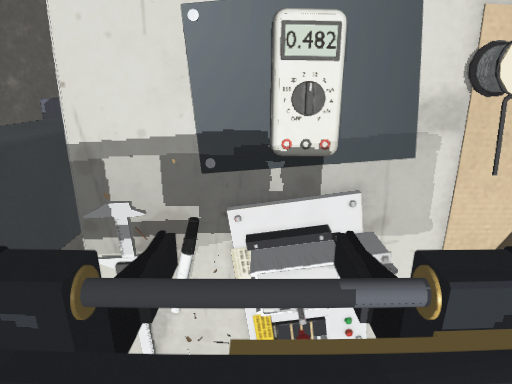

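```bash
python3 - <<'E'
from plant import env
from h import *
st=pickle.load(open("w17.pkl","rb"));m=env.camera_model("wrist")
a=px2z(m,[(275,11),(345,11),(340,154),(271,152)],.027,st);print(a.round(3).tolist(),a.mean(0))
print(px2z(m,[(193,15),(210,163),(415,158)],.003,st).round(3).tolist())
env.hand_in();print(env.read_state()["t"])
E
```

```text
[[0.529, 0.266, 0.027], [0.597, 0.267, 0.027], [0.602, 0.127, 0.027], [0.527, 0.129, 0.027]] [0.56379002 0.19708607 0.027     ]
[[0.446, 0.268, 0.003], [0.458, 0.112, 0.003], [0.696, 0.118, 0.003]]
the job is handed in; nothing more can be done
the job is handed in; nothing more can be done
```

The multimeter is lying face up in the middle of the rubber mat, and I handed the job in at about 32 s of the 72 s allowed. No verdict is reported, so these are my own checks.

**What I did**
- I hooked a fingertip under the display end at the notch and tipped the meter up to about 36°, with its foot still in the cutout. I then gripped it at about 50°.
- I stood it upright on its foot in the cutout, let go, and regripped it across its width from the face side.
- I lifted it out, turned it face up in the air, and lowered it slowly onto the mat until it touched. Then I released it and backed off.

**Last checks**
- **Tip-up:** from the arm's positions I estimate the display end reached about 0.14–0.15 m while the foot stayed in the cutout. It held there for well over 0.2 s.
- **Placing:** the meter's middle measured (0.564, 0.197) m against (0.563, 0.197) m for the mat's middle, about 1 mm off. On contact its estimated height was 0.0185 m, against 0.018 m for lying flat. The pictures show it face up and flat.
- **Surroundings:** in the top and scene pictures the screwdriver, both driver boxes and the solder look unmoved, but I did not measure their positions.
- **Clear of the meter:** the force on the tool read about zero after I backed off.

No check failed. The highest tool force I read was about 10 N, pushing toward the far wall while lifting the end.

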